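Clamp the blank in the cam fixture

ROBOT

A 6-joint arm with a two-finger parallel gripper is mounted at the origin on a cart in front of the work surface, level with it; the furniture and walls round the work are solid. World frame = base frame: x ahead of the robot, y to its left, z up, the work surface at z = 0. Lengths are in mm, angles in rad, forces in N, time in s.
With the tool pointing down it reaches from about 375 to 925 mm from the base axis. Payload 5.7 kg.
Tool frame: the origin (TCP) lies on the centre line of the jaws, within the pads' length; the fingertips stand 22 mm ahead of it and the grasp point (between the pads) lies 3 mm ahead of it; z points along the fingers, y is the direction in which the jaws open and shut (so a half turn about z gives the same grasp; the last joint's range is limited). The gripper opens to 88 mm and grips with 3 to 60 N. Pads are 20 mm wide; open, the fingers measure 115 mm over their backs; the gripper's body (75 mm by 178 mm) begins 61 mm behind the grasp point.
Start: joints at [-1.42, 0.359, 1.51, -0, 1.272, -0.115], TCP at [157.594, -578.901, 221.423] pointing down, gripper open.
Joint ranges: [-2.97, 2.97], [-1.01, 2.36], [0.21, 2.38], [-0.96, 4.11], [0.2, 2.71], [-2.98, 2.98]. Speed limits (rad/s): [2.39, 2.39, 3.14, 3.14, 3.14, 3.14].

INTERFACE

Orientations are given as a unit quaternion [x, y, z, w].
In Python, from bench import arm gives the robot as it stands.
- The arm moves only by the tool arm_command, never from a script. Its argument "plan" is a list of rows, each a list of 7 numbers: the closure, from 0 (fully open) to 1 (shut), then the shift along the world's x, y, z in units of 5 cm (1.0 is 5 cm), then the turn, a rotation vector about the world's x, y, z in units of 90 degrees (1.0 is 90 degrees). In form: [[claw, tx, ty, tz, wx, wy, wz], ...]. A call has 1 to 20 rows; each row shifts and turns the commanded pose from where the row before left it; what a row does not reach is not made up. A row lasts 1/10 s, in which the tool goes at most 50 mm and 8.59 degrees, less where a joint would pass 70% of its speed; a pose out of reach is approached as far as the arm can. A call with a number of a shift or a turn outside -1 to 1 is refused whole. A call with a gripper value outside its range is refused whole. The fingers move at their own pace and stop on an object; "newtons" is the grip in N (left out, the last holds). Time passes only in rows, so rows that do not move let the fingers close. It gives the time, the measured TCP pose, the force and the opening at its end, in the units of the state.
- arm.observe(): the state, without advancing time (a new reading comes with each control period).
- arm.snapshot(name): name is "scene" or "top"; returns a dict with "color" (384x512x3 uint8, blue, green, red), "depth" (384x512 float32, mm along the optical axis (not along the pixel's ray), 0 where there is no reading), "K" (3x3 intrinsics, pixels), "extrinsics" (4x4, takes a point from world to camera coordinates). Camera axes: x right, y up, looking along -z (the intrinsics and any distortion apply to the point x, -y, -z); pixel columns grow to the right and rows downward; lengths in mm; the calibration is good to about 2 mm. A picture is of the moment at which its call begins.
- arm.job_done(): hands the job in, once; it reports no verdict.
Trained networks look in a picture, given as the dict that the camera call returned (one of the last four; its "shot" number tells which), for a name from the list of things; names that differ only in an ending like _2 or _b are one class to them, and where a whole thing is asked for, a point or a joint stands for the part that bears it (a point fixed in the world has none). Each returns a list of dicts, best first, with "conf" (0 to 1); they miss things now and then, are a little off and sometimes report something else, mostly with a low value. They report only what shows in the picture. A call takes as long as a camera call. They do not tell look-alikes from the thing itself.
- arm.trace(picture, label): "mask" (384x512 bool, what is visible of it).
- arm.place_of(picture, label): "centre" ([x, y, z] in mm, in world coordinates, good to about 4 mm: a listed point, or the origin of a listed thing).
The state is a dict: "time_s": time; "joint_positions": joint angles; "dq": joint speeds; "joint_torque": joint torques, N m; "ee_pos": TCP position; "eef_rot": TCP orientation; "force": force on the tool from outside, world axes, zero at the start; "ft_torque": the same for the moment, N m; "grip_width": finger opening in mm.
Only numpy, scipy, OpenCV 4.12 (cv2) and the standard library are available. Lean on these libraries where they do the work, as an engineer would, in place of code of your own. Each camera call takes 0.05 s, during which the arm holds its last target. There are 200 camera calls.

TASK

Clamp the octagonal wooden blank in the two-place fixture: push the clamp strap round (the back of a finger against its upright pin will do) until it comes to its stop over the nest that holds the blank (not the nest with the small offcut). Only then push the cam lever fully down so that the pad presses on the blank, and move clear. Nothing needs gripping; do not lift or shift the blank, the offcut, or the tin, tape measure and vase standing nearby.

Things in the scene. Friction and masses are not known exactly. Their poses are not given: they have to be found in the camera images.
- fixture: fixed plywood plate 170 x 200 mm, 16 mm thick, with a steel column and two nests. Origin: under the column, at bench level; +x points from the column to midway between the nests, y left, z up. Plate: x -40 to 130, y -100 to 100 mm. Nest centres (rubber pads, top at z 18 mm) at (88, 67) and (88, -67) mm; steel stop dowels 78 mm high at (37, 51) and (37, -51) mm.
- clamp_strap (a joint): angle (rad) of the dark steel strap about the column's vertical axis: 0 = along the fixture's +x, +0.65 = at its stop over the left (+y) nest, -0.65 = at its stop over the right nest. Strap 26 mm wide, reaches 43 mm behind and 168 mm ahead of the column, z 68 to 78 mm above the bench (14 mm over the blank). Turns with about 1 N at the pin, stays where left; lever and pad ride on it.
- pin_top (a point): top centre of the upright round steel pin on the strap's outer end, by which the strap is pushed: 14 mm diameter, 150 mm from the column's axis on the strap's centre line, from z 78 to z 122 mm above the bench.
- cam_lever (a joint): angle (rad) of the cam lever: 0 = standing 0.90 rad above level, 0.90 = fully down, level over the strap. Hinge across the strap 110 mm from the column's axis, 95 mm above the bench; the lever reaches 135 mm from it back over the column, in the strap's vertical plane. Outer half: round black grip 18 mm thick; its top, when down, is at 104 mm. Takes 2 to 6 N at the grip; stays where left.
- lever_end (a point): point on the axis of the black grip, 126 mm from the lever's hinge (9 mm from the rounded end of the lever)
- clamp_pad: round rubber-faced, spring-backed pad, 22 mm diameter, under the strap 110 mm from the column's axis; origin: centre of its underside. It is 3 to 7 mm above the blank with the lever up; the lever drives it down on to the blank, pressing with about 10 N when fully down.
- blank: the work: octagonal sawn wood blank, 67 x 59 x 36 mm, pencil cross on top; loose, lying in one of the nests. Origin: centre of its underside, z up.
- offcut: small loose rectangular offcut of wood, 32 x 47 x 22 mm, lying in the other nest; leave it. Origin: centre of its underside.
- wax_tin: round tin 67 mm wide, 32 mm high, standing behind the fixture; leave it. Origin: centre of its underside.
- tape_measure: tape measure 89 x 80 x 32 mm behind the fixture; leave it. Origin: centre of its underside.
- bud_vase: small brown turned wooden vase, 60 mm wide, 116 mm high, on a thick board left of and behind the fixture; leave it. Origin: centre of its underside.
Mind the look-alikes: they are no part of the job. Leave any purple look-alike of the bud_vase alone.

How it is judged (in metres and radians):
On the way, in this order (a step that is already met when the one before it is completed fails the run):
1. the strap is at its stop with the pad over the blank, the cam lever still up (horizontal distance between clamp_pad and blank below 0.012 m and (value of joint clamp_strap above 0.6 rad or value of joint clamp_strap below -0.6 rad) and value of joint cam_lever below 0.4 rad), for 0.2 s.
2. the cam lever is fully down and the pad presses on the blank (horizontal distance between clamp_pad and blank below 0.012 m and (value of joint clamp_strap above 0.6 rad or value of joint clamp_strap below -0.6 rad) and value of joint cam_lever above 0.82 rad and contact force between clamp_pad and blank above 3 N), for 0.2 s.
At the end, for the whole second after the job is handed in: Strap beyond 0.60 rad on the blank's side, pad within 12 mm of the blank's centre; lever beyond 0.82 rad; pad presses the blank with over 3 N; blank flat, at rest, moved under 12 mm; offcut moved under 20 mm; tin, tape measure and upright vase moved under 30 mm (all of step 2 and distance of blank from where it was at the start of the episode below 0.012 m and angle between blank's own z axis and vertical below 0.1 rad and distance of offcut from where it was at the start of the episode below 0.02 m and distance of each of wax_tin, tape_measure, bud_vase from where it was at the start of the episode below 0.03 m and linear speed of blank below 0.02 m/s and angle between bud_vase's own z axis and vertical below 0.2 rad); the robot touches nothing.
It fails at once if the blank is lifted or shoved by more than 15 mm (distance of blank from where it was at the start of the episode above 0.015 m).
It fails at once if the offcut is moved by more than 20 mm (distance of offcut from where it was at the start of the episode above 0.02 m).
It fails at once if the tin, the tape measure or the vase is moved by more than 30 mm (distance of any of wax_tin, tape_measure, bud_vase from where it was at the start of the episode above 0.03 m).
It fails at once if the cam lever is pushed down while the strap is not over the blank (value of joint cam_lever above 0.6 rad and horizontal distance between clamp_pad and blank above 0.03 m).
It also fails if it takes over 53 s, if anything falls off the work surface, if the arm or the gripper's body presses on something with over 40 N, if the wrist force passes 120 N, or if a joint passes its speed limit or range.

## Working session

There is one attempt and no reset: what is moved stays moved. The work goes in short steps, Python scripts to look and compute and a tool call to move; the robot and the scene stay as the last step left them, time stands still between calls to the robot, and variables do not carry over. Pictures are saved under pics/ and viewed, about 8 in all and at most 12, crops included, and the job is handed in when it is done.

Besides the shell and the picture viewer there is one more tool, called as name([rows], argument=value, ...), one row to a line, values as JSON. arm_command: Moves the arm, as the interface text tells. Its arguments: {"type":"object","properties":{"plan":{"type":"array","items":{"type":"array","items":{"type":"number","minimum":-1,"maximum":1}}},"newtons":{"type":"number"}},"required":["plan"]}

```bash
mkdir -p pics; cat > h.py <<'E'
import numpy as np, cv2
from bench import arm
def px(s,p):
    c=s["extrinsics"]@np.r_[p,1]; k=s["K"]@np.array([c[0],-c[1],-c[2]]); return (k[:2]/k[2]).round(1)
def world(s,u,v,d=None):
    d=d or s["depth"][int(v),int(u)]
    r=np.linalg.inv(s["K"])@np.array([u,v,1.])*d
    return (np.linalg.inv(s["extrinsics"])@np.r_[r[0],-r[1],-r[2],1])[:3].round(1)
E
python3 - <<'E'
from h import *
S=[arm.snapshot(n) for n in("scene","top")]
cv2.imwrite("pics/a.png",np.hstack([s["color"] for s in S])[:, :] if 0 else cv2.resize(S[0]["color"],(800,600)))
cv2.imwrite("pics/b.png",cv2.resize(S[1]["color"],(800,600)))
for s,n in zip(S,("scene","top")):
    for l in "fixture pin_top lever_end clamp_pad blank offcut wax_tin tape_measure bud_vase".split():
        print(n,l,[(np.round(r["centre"]).tolist(),round(float(r["conf"]),2),px(s,r["centre"]).tolist()) for r in arm.place_of(s,l)[:3]])
print(arm.observe())
E
```

```text
scene fixture [([467.0, -220.0, -3.0], 0.77, [305.3, 224.3])]
scene pin_top [([622.0, -232.0, 123.0], 0.65, [258.7, 174.7])]
scene lever_end [([498.0, -220.0, 188.0], 0.57, [299.1, 171.5])]
scene clamp_pad []
scene blank [([753.0, -257.0, -2.0], 0.55, [225.2, 188.6]), ([541.0, -296.0, 21.0], 0.53, [292.1, 194.9])]
scene offcut [([567.0, -169.0, 19.0], 0.46, [267.0, 220.3])]
scene wax_tin [([731.0, -109.0, 1.0], 0.78, [207.9, 221.2])]
scene tape_measure [([751.0, -257.0, 0.0], 0.6, [225.6, 188.4]), ([498.0, -221.0, 191.0], 0.42, [299.0, 170.4])]
scene bud_vase [([383.0, 76.0, 3.0], 0.76, [294.4, 315.6]), ([719.0, -37.0, 28.0], 0.64, [197.6, 233.0])]
top fixture [([470.0, -220.0, -0.0], 0.88, [301.2, 241.7])]
top pin_top [([620.0, -233.0, 124.0], 0.67, [310.3, 169.8]), ([574.0, -170.0, 16.0], 0.16, [279.0, 198.1])]
top lever_end [([501.0, -224.0, 190.0], 0.57, [312.9, 223.7])]
top clamp_pad []
top blank [([539.0, -301.0, 14.0], 0.85, [334.7, 211.4])]
top offcut [([576.0, -170.0, 16.0], 0.74, [278.9, 197.2])]
top wax_tin [([736.0, -113.0, 3.0], 0.55, [253.6, 134.4])]
top tape_measure [([751.0, -258.0, -0.0], 0.89, [311.9, 127.2])]
top bud_vase [([375.0, 80.0, -2.0], 0.8, [175.4, 285.5]), ([717.0, -38.0, 26.0], 0.69, [222.6, 140.0])]
{'time_s': 1.0, 'joint_positions': array([-1.42009169e+00,  3.58771702e-01,  1.51037141e+00,  9.55498766e-06,
        1.27250182e+00, -1.15105122e-01]), 'dq': array([ 0.00112223, -0.00112843,  0.00053196,  0.00071011,  0.00194797,
       -0.00143765]), 'joint_torque': array([ 2.37552675e-03, -5.15338790e+01, -2.71132314e+01,  6.75952085e-02,
        2.44908227e-02, -2.80926326e-05]), 'ee_pos': array([ 157.60544478, -578.91683351,  221.45054599]), 'eef_rot': array([ 9.91181325e-01,  1.32512570e-01,  4.10051165e-06, -2.62161564e-05]), 'force': array([-0.11316181,  1.16467831,  0.41439598]), 'ft_torque': array([ 0.00069389, -0.00489303, -0.01454736]), 'grip_width': 88.00635620086368}
```

View pics/a.png

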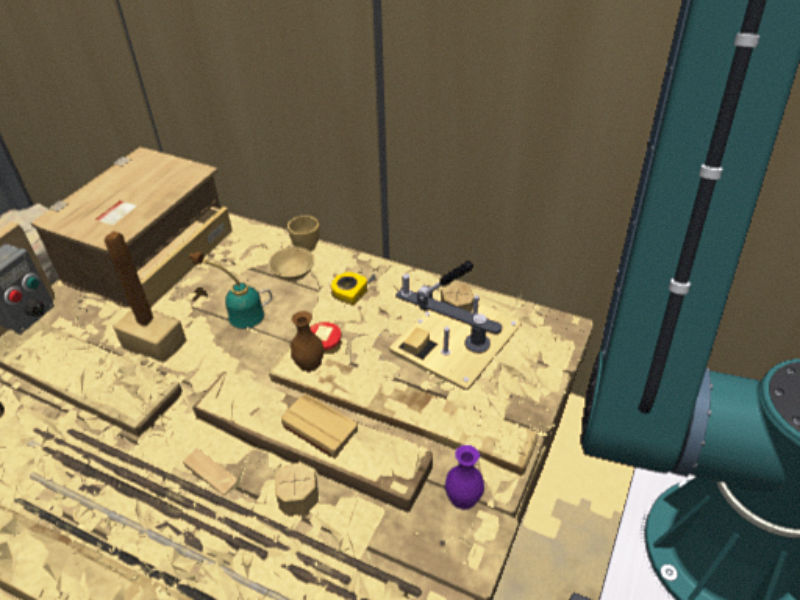

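View pics/b.png

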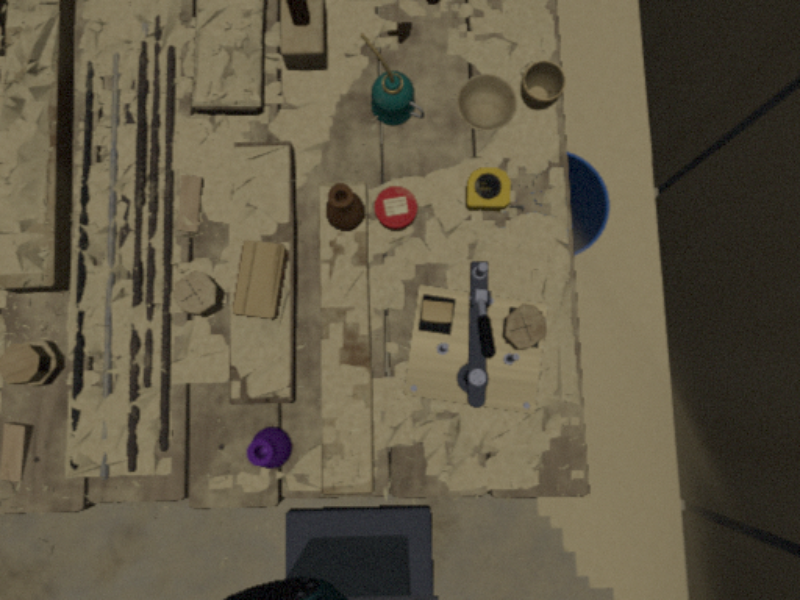

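The scene view shows the fixture at about (450,330), with its strap, black-gripped lever raised and pin. The top view shows the blank in the right nest at (525,327) and the offcut in the left nest at (437,312).

- **Look-alikes of the blank and offcut:** octagons at (197,293) and (30,363) in the top view, and a board at (262,280). All lie outside the fixture.
- **Look-alike of the vase:** the purple one at (270,447).

The fixture origin is about (468,-220) with a yaw of about -0.16. I'll confirm this with an overlay on an enlarged crop.

```bash
cat >> h.py <<'E'
O=np.array([468.,-220.]); YAW=-0.163
def loc(x,y,z,a=0.):
    a+=YAW; return np.array([O[0]+x*np.cos(a)-y*np.sin(a),O[1]+x*np.sin(a)+y*np.cos(a),z])
E
python3 - <<'E'
from h import *
s=arm.snapshot("top"); u0,v0=240,150; k=6
im=cv2.resize(s["color"][v0:v0+120,u0:u0+130],None,fx=k,fy=k,interpolation=cv2.INTER_CUBIC)
im=cv2.convertScaleAbs(im,alpha=1.5)
def d(p,c):
    q=(px(s,p)-[u0,v0]+.5)*k; cv2.circle(im,tuple(int(i) for i in q),5,c,2)
for x,y in((-40,-100),(-40,100),(130,-100),(130,100)): d(loc(x,y,16),(255,0,0))
for y in(51,-51): d(loc(37,y,78),(0,255,0))
a=0.08
d(loc(150,0,122,a),(0,0,255)); d(loc(-43,0,78,a),(0,255,255)); d(loc(31.7,0,194,a),(255,0,255)); d(loc(88,-67,54),(255,255,0)); d(loc(0,0,78),(0,128,255))
cv2.imwrite("pics/c.png",im)
E
```

```text
(no output)
```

View pics/c.png

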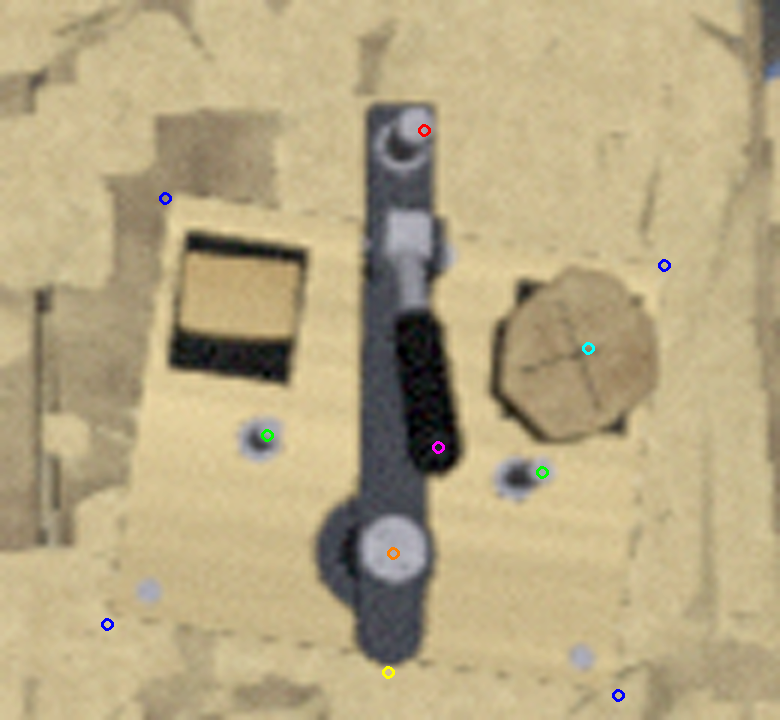

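The crop confirms it: the blank with its pencil cross sits in the right nest at (578,355), and the offcut is in the left nest. The overlay fits to about 3 mm, so the true origin is nearer (469,-217), with the pin at about (620,-229). Next I bring the closed fingers above the pin's left side.

arm_command([
  [1,0,0,0.8,0,0,0],
  [1,0,0,0.8,0,0,0],
  [1,0.52,0.43,0,0,0,-0.0123],
  [1,0.52,0.43,0,0,0,-0.0123],
  [1,0.52,0.43,0,0,0,-0.0123],
  [1,0.52,0.43,0,0,0,-0.0123],
  [1,0.52,0.43,0,0,0,-0.0123],
  [1,0.52,0.43,0,0,0,-0.0123],
  [1,0.52,0.43,0,0,0,-0.0123],
  [1,0.52,0.43,0,0,0,-0.0123],
  [1,0.52,0.43,0,0,0,-0.0123],
  [1,0.52,0.43,0,0,0,-0.0123],
  [1,0.52,0.43,0,0,0,-0.0123],
  [1,0.52,0.43,0,0,0,-0.0123],
  [1,0.52,0.43,0,0,0,-0.0123],
  [1,0.52,0.43,0,0,0,-0.0123],
  [1,0.52,0.43,0,0,0,-0.0123],
  [1,0.52,0.43,0,0,0,-0.0123],
  [1,0.52,0.43,0,0,0,-0.0123],
  [1,0.52,0.43,0,0,0,-0.0123],
])

```text
time_s: 3.05
ee_pos: [626.5, -190.9, 301.4]
eef_rot: [0.999, -0.041, -0.0, -0.0]
force: [-0.1, -0.3, -0.3]
grip_width: 0.8
```

arm_command([
  [1,-0.05,0,-0.5,0,0,0],
  [1,-0.05,0,-0.5,0,0,0],
  [1,0,0,-0.5,0,0,0],
  [1,0,0,-0.5,0,0,0],
  [1,0,0,-0.5,0,0,0],
  [1,0,0,-0.5,0,0,0],
  [1,0,0,-0.4,0,0,0],
  [1,0,0,-0.3,0,0,0],
  [1,0,0,-0.08,0,0,0],
  [1,0,0,0,0,0,0],
])

```text
time_s: 4.05
ee_pos: [620.5, -191.9, 112.1]
eef_rot: [0.999, -0.041, -0.0, -0.0]
force: [0.5, 0.2, 0.5]
grip_width: 0.5
```

```bash
python3 - <<'E'
from h import *
# waypoints: tool centre 20.5 mm behind the pin, along the arc (world strap angle)
O=np.array([469,-217.]);p=None
for a in np.linspace(-0.08,-0.85,12):
    q=O+150*np.array([np.cos(a),np.sin(a)])+20.5*np.array([-np.sin(a),np.cos(a)])
    print(round(a,2),q.round(1),None if p is None else ((q-p)/50).round(2)); p=q
E
```

```text
-0.08 [ 620.2 -208.6] None
-0.15 [ 620.4 -219.1] [ 0.   -0.21]
-0.22 [ 619.9 -229.7] [-0.01 -0.21]
-0.29 [ 618.6 -240.2] [-0.03 -0.21]
-0.36 [ 616.6 -250.7] [-0.04 -0.21]
-0.43 [ 613.9 -260.9] [-0.05 -0.2 ]
-0.5 [ 610.5 -270.9] [-0.07 -0.2 ]
-0.57 [ 606.3 -280.7] [-0.08 -0.2 ]
-0.64 [ 601.6 -290.1] [-0.1  -0.19]
-0.71 [ 596.1 -299.2] [-0.11 -0.18]
-0.78 [ 590.1 -307.9] [-0.12 -0.17]
-0.85 [ 583.4 -316.2] [-0.13 -0.16]
```

arm_command([
  [1,0,-0.17,0,0,0,0],
  [1,0,-0.16,0,0,0,0],
  [1,0,-0.1,0,0,0,-0.022],
  [1,0,-0.11,0,0,0,-0.022],
  [1,0,-0.1,0,0,0,-0.022],
  [1,-0.01,-0.11,0,0,0,-0.022],
  [1,-0.01,-0.1,0,0,0,-0.022],
  [1,-0.02,-0.11,0,0,0,-0.022],
  [1,-0.02,-0.1,0,0,0,-0.022],
  [1,-0.02,-0.11,0,0,0,-0.022],
  [1,-0.02,-0.1,0,0,0,-0.022],
  [1,-0.03,-0.1,0,0,0,-0.022],
  [1,-0.03,-0.1,0,0,0,-0.022],
  [1,-0.04,-0.1,0,0,0,-0.022],
  [1,-0.04,-0.1,0,0,0,-0.022],
  [1,-0.04,-0.1,0,0,0,-0.022],
  [1,-0.05,-0.1,0,0,0,-0.022],
  [1,-0.05,-0.09,0,0,0,-0.022],
])

```text
time_s: 5.85
ee_pos: [601.4, -290.4, 112.4]
eef_rot: [0.95, -0.314, 0.0, 0.0]
force: [1.3, -0.4, -0.8]
grip_width: 0.5
```

```bash
python3 - <<'E'
from h import *
for n in("top","scene"):
    s=arm.snapshot(n)
    for l in("pin_top","lever_end"): print(n,l,[(np.round(r["centre"],1).tolist(),round(float(r["conf"]),2)) for r in arm.place_of(s,l)[:2]])
print(arm.observe()["force"],arm.observe()["ee_pos"])
E
```

```text
top pin_top [([598.3, -309.3, 122.9], 0.79)]
top lever_end []
scene pin_top [([591.0, -305.7, 121.4], 0.76)]
scene lever_end [([491.8, -238.0, 191.0], 0.43)]
[-0.459137   -0.35116492  0.76818564] [ 601.37650145 -289.726574    112.31691973]
```

The strap is following the finger. I continue gently to the stop.

arm_command([
  [1,-0.05,-0.09,0,0,0,-0.022],
  [1,-0.05,-0.09,0,0,0,-0.022],
  [1,-0.06,-0.09,0,0,0,-0.022],
  [1,-0.06,-0.08,0,0,0,-0.022],
  [1,-0.02,-0.03,0,0,0,-0.01],
  [1,0,0,0,0,0,0],
])

```text
time_s: 6.75
ee_pos: [589.4, -309.5, 112.5]
eef_rot: [0.923, -0.385, 0.0, 0.0]
force: [-0.6, -0.4, 0.4]
grip_width: 0.4
```

arm_command([
  [1,-0.03,-0.04,0,0,0,-0.01],
  [1,-0.03,-0.04,0,0,0,-0.01],
  [1,0,0,0,0,0,0],
])

```text
time_s: 7.05
ee_pos: [586.5, -313.2, 112.5]
eef_rot: [0.917, -0.399, 0.0, 0.0]
force: [-0.5, -0.7, -0.6]
grip_width: 0.6
```

arm_command([
  [1,-0.03,-0.04,0,0,0,-0.01],
  [1,-0.03,-0.04,0,0,0,-0.01],
  [1,0,0,0,0,0,0],
])

```text
time_s: 7.35
ee_pos: [583.3, -317.2, 112.4]
eef_rot: [0.911, -0.413, -0.0, 0.0]
force: [0.1, -0.6, -0.1]
grip_width: 0.7
```

```bash
python3 - <<'E'
from h import *
for n in("top","scene"):
    s=arm.snapshot(n)
    for l in("pin_top","lever_end"): print(n,l,[(np.round(r["centre"],1).tolist(),round(float(r["conf"]),2)) for r in arm.place_of(s,l)[:2]])
    if n=="top": cv2.imwrite("pics/d.png",cv2.resize(s["color"][150:270,240:380],None,fx=5,fy=5))
print(arm.observe()["force"],arm.observe()["ee_pos"])
E
```

```text
top pin_top [([469.7, -219.2, -0.6], 0.6)]
top lever_end []
scene pin_top [([717.8, -37.5, 29.4], 0.58)]
scene lever_end [([488.0, -243.9, 194.8], 0.65)]
[-0.05231944 -0.63809537 -0.0156678 ] [ 583.61327174 -316.94504093  112.42740024]
```

View pics/d.png

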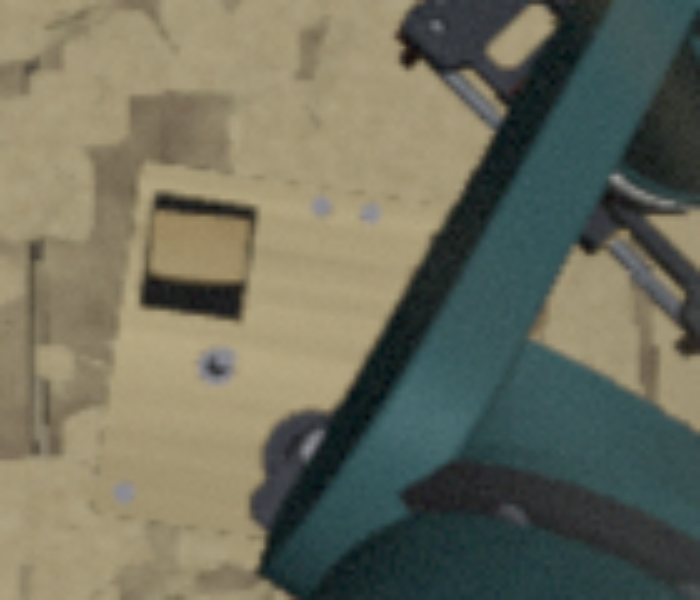

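The top picture is blocked by the forearm. There is no contact force at the stop yet, so I push on in small steps.

arm_command([
  [1,-0.03,-0.04,0,0,0,-0.01],
  [1,-0.03,-0.04,0,0,0,0],
  [1,0,0,0,0,0,0],
])

```text
time_s: 7.95
ee_pos: [582.0, -318.9, 112.5]
eef_rot: [0.907, -0.421, 0.001, -0.002]
force: [5.3, 6.8, 0.1]
grip_width: 0.1
```

Contact of about 9 N: the strap is at its stop. I back off, rise and look.

arm_command([
  [1,0.1,0.1,0,0,0,0],
  [1,0.2,0.2,0,0,0,0],
  [1,0.1,0.1,0.6,0,0,0],
  [1,0,0,0.9,0,0,0],
  [1,0,0,0.9,0,0,0],
  [1,0,0,0.9,0,0,0],
  [1,0,0,0.6,0,0,0],
  [1,-0.2,0.7,0,0,0,0],
  [1,-0.2,0.7,0,0,0,0],
  [1,-0.2,0.7,0,0,0,0],
  [1,-0.2,0.7,0,0,0,0],
  [1,-0.2,0.7,0,0,0,0],
  [1,-0.2,0.7,0,0,0,0],
  [1,0,0,0,0,0,0],
])

```text
time_s: 9.35
ee_pos: [539.2, -86.7, 307.8]
eef_rot: [0.908, -0.419, -0.001, -0.001]
force: [0.0, -0.2, 0.1]
grip_width: 0.5
```

```bash
python3 - <<'E'
from h import *
for n in("top","scene"):
    s=arm.snapshot(n)
    for l in("fixture","pin_top","lever_end","blank"): print(n,l,[(np.round(r["centre"],1).tolist(),round(float(r["conf"]),2)) for r in arm.place_of(s,l)[:2]])
    if n=="top": cv2.imwrite("pics/e.png",cv2.convertScaleAbs(cv2.resize(s["color"][150:270,240:380],None,fx=5,fy=5),alpha=1.4))
o=arm.observe();print(o["force"],o["ee_pos"],o["eef_rot"],o["joint_positions"])
E
```

```text
top fixture [([472.4, -219.6, -0.3], 0.95)]
top pin_top [([573.3, -333.6, 125.6], 0.68)]
top lever_end [([469.3, -220.3, -0.9], 0.59)]
top blank [([539.2, -299.8, 17.0], 0.72)]
scene fixture [([470.3, -219.1, 1.1], 0.9), ([569.2, -171.0, 18.3], 0.33)]
scene pin_top [([570.1, -330.9, 123.5], 0.74)]
scene lever_end [([492.0, -246.5, 192.3], 0.7)]
scene blank [([541.1, -295.0, 22.6], 0.64)]
[ 0.13656175  0.08849883 -0.57459146] [540.7492679  -91.63188677 307.23408614] [ 9.07192353e-01 -4.20716088e-01 -8.69571556e-05  1.16519195e-05] [-2.93817636e-01  2.16531449e-01  1.49896780e+00  1.27919610e-06
  1.42626886e+00  2.14544755e+00]
```

View pics/e.png

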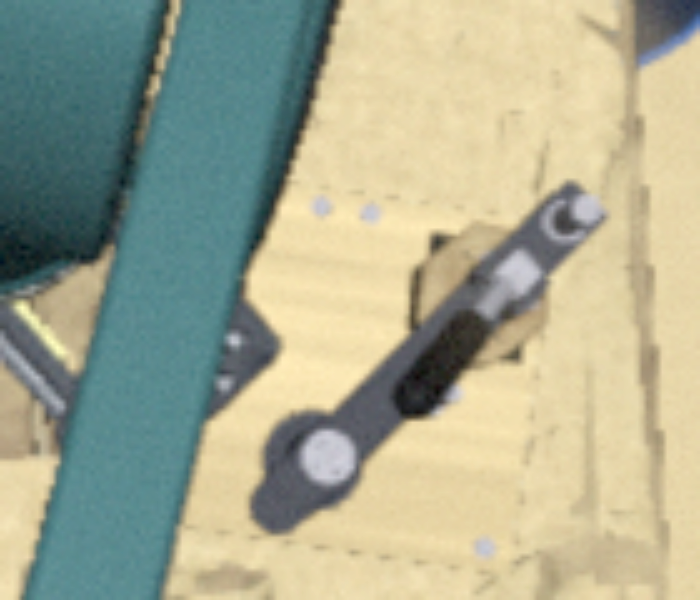

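The strap lies over the blank and against its dowel. The pin is at about (571,-331), and both cameras still put the blank within 4 mm of where it was. Next I work out the lever arc.

```bash
python3 - <<'E'
from h import *
O=np.array([470.5,-219.]);u=np.array([.666,-.746]);p=arm.observe()["ee_pos"]
for t in [1.2]+list(np.linspace(.9,0,13)):
    T=min(t,.9); r=120-115*np.cos(T)+9*np.sin(T); z=95+115*np.sin(T)+9*np.cos(T)+22+(25 if t>1 else 0)
    q=np.r_[O+r*u,z]; print(round(t,2),q.round(1),((q-p)/50).round(3)); p=q
E
```

```text
1.2 [ 507.5 -260.5  237.7] [-0.665 -3.376 -1.391]
0.9 [ 507.5 -260.5  212.7] [ 0.   0.  -0.5]
0.82 [ 502.9 -255.2  207.6] [-0.093  0.104 -0.102]
0.75 [ 498.5 -250.3  202. ] [-0.088  0.098 -0.112]
0.68 [ 494.4 -245.7  195.9] [-0.082  0.092 -0.122]
0.6 [ 490.6 -241.5  189.4] [-0.076  0.085 -0.131]
0.52 [ 487.1 -237.6  182.4] [-0.069  0.077 -0.139]
0.45 [ 484.1 -234.2  175.1] [-0.062  0.069 -0.146]
0.38 [ 481.3 -231.2  167.5] [-0.054  0.061 -0.153]
0.3 [ 479.  -228.5  159.6] [-0.047  0.052 -0.158]
0.23 [ 477.1 -226.4  151.4] [-0.038  0.043 -0.163]
0.15 [ 475.6 -224.7  143.1] [-0.03   0.034 -0.167]
0.08 [ 474.5 -223.5  134.6] [-0.022  0.024 -0.17 ]
0.0 [ 473.8 -222.7  126. ] [-0.013  0.015 -0.172]
```

arm_command([
  [1,-0.08,-0.42,0,0,0,0],
  [1,-0.08,-0.42,0,0,0,0],
  [1,-0.08,-0.42,0,0,0,0],
  [1,-0.08,-0.42,0,0,0,0],
  [1,-0.08,-0.42,0,0,0,0],
  [1,-0.08,-0.42,0,0,0,0],
  [1,-0.09,-0.42,0,0,0,0],
  [1,-0.09,-0.43,0,0,0,0],
  [1,0,0,-0.4,0,0,0],
  [1,0,0,-0.4,0,0,0],
  [1,0,0,-0.4,0,0,0],
  [1,0,0,-0.2,0,0,0],
  [1,0,0,0,0,0,0],
])

```text
time_s: 11.15
ee_pos: [506.7, -259.1, 235.9]
eef_rot: [0.907, -0.42, -0.002, -0.0]
force: [-0.1, 0.1, 0.2]
grip_width: 0.2
```

arm_command([
  [1,0,0,-0.25,0,0,0],
  [1,0,0,-0.21,0,0,0],
  [1,-0.09,0.1,-0.1,0,0,0],
  [1,-0.09,0.1,-0.11,0,0,0],
  [1,-0.08,0.09,-0.12,0,0,0],
  [1,-0.08,0.09,-0.13,0,0,0],
  [1,0,0,0,0,0,0],
])

```text
time_s: 11.85
ee_pos: [489.3, -239.0, 190.8]
eef_rot: [0.907, -0.42, -0.001, -0.0]
force: [-0.2, 0.5, 0.6]
grip_width: 0.4
```

```bash
python3 - <<'E'
from h import *
s=arm.snapshot("scene")
for l in("pin_top","lever_end"): print(l,[(np.round(r["centre"],1).tolist(),round(float(r["conf"]),2)) for r in arm.place_of(s,l)[:2]])
cv2.imwrite("pics/f.png",cv2.resize(s["color"][120:240,220:360],None,fx=5,fy=5))
E
```

```text
pin_top [([574.6, -332.0, 123.9], 0.78), ([751.9, -253.8, 0.3], 0.28)]
lever_end [([481.5, -235.1, 185.1], 0.4)]
```

View pics/f.png

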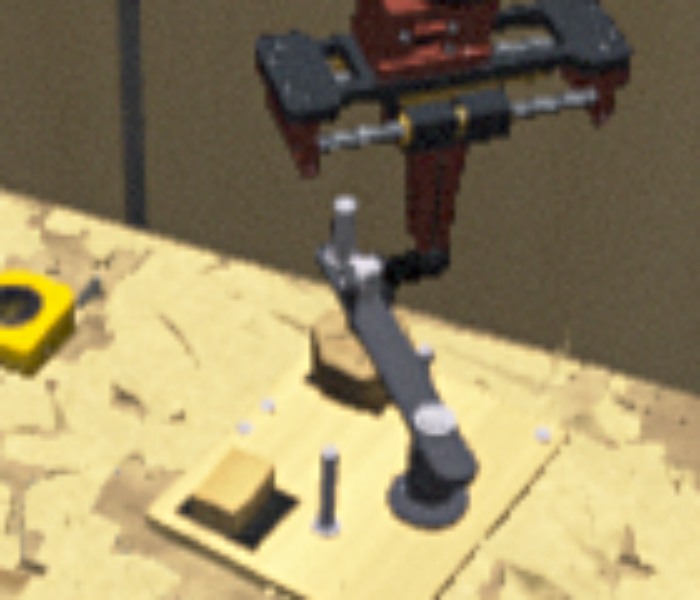

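The finger sits on the black grip at (435,260) and the lever is coming down, with the strap still at its stop. I continue along the arc.

arm_command([
  [1,-0.07,0.08,-0.14,0,0,0],
  [1,-0.06,0.07,-0.15,0,0,0],
  [1,-0.05,0.06,-0.15,0,0,0],
  [1,-0.05,0.05,-0.16,0,0,0],
  [1,-0.04,0.04,-0.16,0,0,0],
  [1,-0.03,0.03,-0.17,0,0,0],
  [1,-0.02,0.02,-0.16,0,0,0],
  [1,0,0,-0.08,0,0,0],
  [1,0,0,-0.04,0,0,0],
  [1,0,0,0,0,0,0],
])

```text
time_s: 13.0
ee_pos: [474.7, -223.0, 130.6]
eef_rot: [0.907, -0.42, -0.0, -0.0]
force: [0.3, 0.2, -0.0]
grip_width: 0.4
```

arm_command([
  [1,0,0,-0.04,0,0,0],
  [1,0,0,-0.04,0,0,0],
  [1,0,0,-0.02,0,0,0],
  [1,0,0,0,0,0,0],
])

```text
time_s: 13.4
ee_pos: [474.6, -222.9, 125.9]
eef_rot: [0.907, -0.42, 0.0, -0.0]
force: [-0.5, 0.0, 1.5]
grip_width: 0.4
```

arm_command([
  [1,0,0,-0.03,0,0,0],
  [1,0,0,-0.02,0,0,0],
  [1,0,0,0,0,0,0],
])

```text
time_s: 13.7
ee_pos: [474.5, -222.8, 123.3]
eef_rot: [0.907, -0.42, -0.0, -0.0]
force: [-0.4, 1.8, 1.5]
grip_width: 0.3
```

```bash
python3 - <<'E'
from h import *
s=arm.snapshot("scene")
for l in("pin_top","lever_end"): print(l,[(np.round(r["centre"],1).tolist(),round(float(r["conf"]),2)) for r in arm.place_of(s,l)[:2]])
cv2.imwrite("pics/g.png",cv2.resize(s["color"][120:240,220:360],None,fx=5,fy=5))
E
```

```text
pin_top [([571.4, -331.2, 125.9], 0.82)]
lever_end [([469.4, -218.2, 0.1], 0.73), ([457.9, -212.8, 117.8], 0.58)]
```

View pics/g.png

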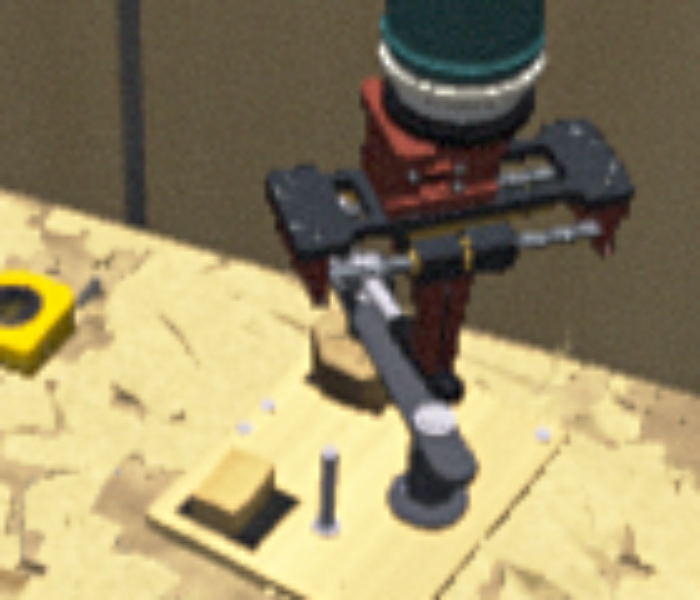

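```bash
python3 - <<'E'
from h import *
s=arm.snapshot("scene"); u0,v0,k=250,150,10
im=cv2.resize(s["color"][v0:v0+60,u0:u0+75],None,fx=k,fy=k,interpolation=cv2.INTER_CUBIC)
O=np.array([470.5,-219.]);u=np.array([.666,-.746])
def d(p,c):
    q=(px(s,p)-[u0,v0]+.5)*k; cv2.circle(im,tuple(int(i) for i in q),5,c,2)
for t,c in((0,(0,0,255)),(.1,(0,255,0)),(.2,(255,0,0)),(.3,(0,255,255))):
    for m in (135,70): d(np.r_[O+(110-m*np.cos(t))*u,95+m*np.sin(t)],c)
d(np.r_[O,78],(255,0,255)); d(np.r_[O+150*u,122],(255,0,255))
e=arm.observe()["ee_pos"]; d(e+[0,0,-22],(255,255,255))
for m in arm.trace(s,"lever_end")[:1]: print(m["conf"],m["mask"].sum())
cv2.imwrite("pics/i.png",im); print(e,arm.observe()["force"])
E
```

```text
0.63 82
[ 474.70986838 -223.00938532  123.39277257] [-0.23570993  0.4274962   0.60081191]
```

View pics/i.png

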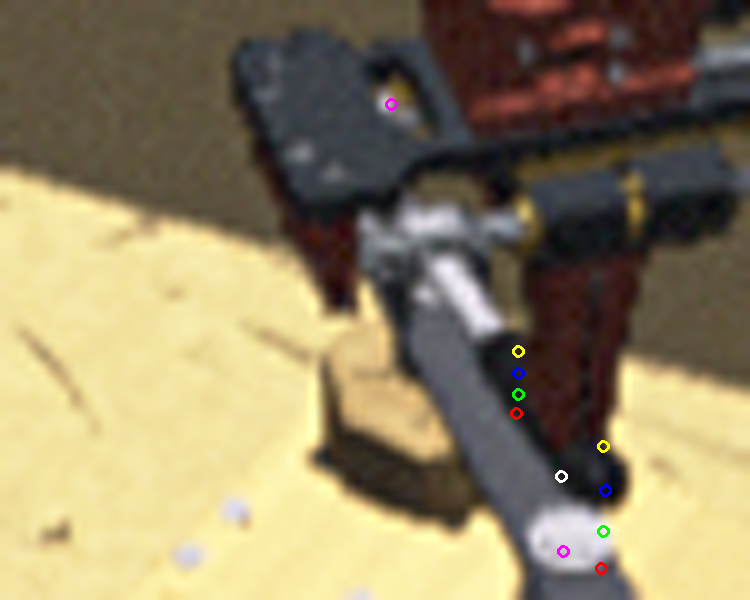

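The lever stands at roughly 0.2 rad above level (grip end at (605,475)), yet the fingertip has gone below it with almost no force. So the finger slipped past the side of the round grip. I'll rise, move aside and measure the lever's lateral position.

arm_command([
  [1,0,0,0.3,0,0,0],
  [1,0,0,0.6,0,0,0],
  [1,0,0,0.9,0,0,0],
  [1,0,0,0.9,0,0,0],
  [1,0,0,0.6,0,0,0],
  [1,0.2,0.6,0,0,0,0],
  [1,0.2,0.7,0,0,0,0],
  [1,0.2,0.7,0,0,0,0],
  [1,0.1,0.7,0,0,0,0],
  [1,0,0.5,0,0,0,0],
  [1,0,0,0,0,0,0],
])

```text
time_s: 15.05
ee_pos: [509.4, -60.2, 288.4]
eef_rot: [0.908, -0.419, -0.0, -0.0]
force: [0.2, 0.6, 0.5]
grip_width: 0.4
```

```bash
python3 - <<'E'
from h import *
O=np.array([470.5,-219.]);u=np.array([.666,-.746]);n=np.array([.746,.666])
for nm in("top","scene"):
    s=arm.snapshot(nm); E=np.linalg.inv(s["extrinsics"]); print(nm,"cam",E[:3,3].round())
    for l in("fixture","pin_top","lever_end"):
        for r in arm.place_of(s,l)[:2]:
            c=r["centre"]; print(l,np.round(c,1),round(float(r["conf"]),2),"r,n",((c[:2]-O)@u).round(1),((c[:2]-O)@n).round(1))
    k=5;u0,v0=270,150
    im=cv2.convertScaleAbs(cv2.resize(s["color"][v0:v0+100,u0:u0+110],None,fx=k,fy=k,interpolation=cv2.INTER_CUBIC),alpha=1.3)
    def d(p,c):
        q=(px(s,p)-[u0,v0]+.5)*k; cv2.circle(im,tuple(int(i) for i in q),3,c,1)
    for t,c in((0,(0,0,255)),(.2,(255,0,0)),(.4,(0,255,255))):
        for m in (135,70): d(np.r_[O+(110-m*np.cos(t))*u,95+m*np.sin(t)],c)
    d(np.r_[O,80],(255,0,255)); d(np.r_[O+150*u,122],(255,0,255))
    cv2.imwrite("pics/j_%s.png"%nm,im)
a=[cv2.imread("pics/j_%s.png"%x) for x in("top","scene")]
h=np.vstack(a) if 0 else cv2.resize(np.hstack(a),None,fx=.72,fy=.72); cv2.imwrite("pics/k.png",h); print(h.shape, arm.observe()["ee_pos"])
E
```

```text
top cam [ 452. -112. 1007.]
fixture [ 468.3 -218.6   -3.5] 0.9 r,n -1.8 -1.4
pin_top [ 572.6 -330.9  125. ] 0.77 r,n 151.5 1.6
lever_end [ 463.4 -212.5  117.4] 0.87 r,n -9.6 -1.0
scene cam [213. 615. 934.]
fixture [ 469.  -218.8   -2. ] 0.56 r,n -1.1 -1.0
pin_top [ 573.9 -332.6  126.2] 0.59 r,n 153.6 1.5
lever_end [ 572.4 -331.3  121.7] 0.59 r,n 151.6 1.2
lever_end [ 459.2 -211.7  119.6] 0.52 r,n -13.0 -3.6
(360, 792, 3) [509.62010531 -63.85126637 288.38121809]
```

View pics/k.png

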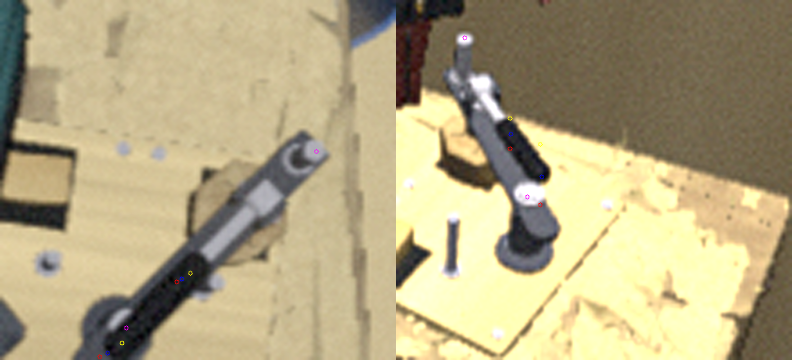

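The lever now stands about 0.2 rad above level. Laterally it lies on my line to within about 2 mm, so the fingertip itself may not be where I assumed. I'll measure the tip with depth while the tool hangs free.

```bash
cat >> h.py <<'E'
def cloud(s):
    v,u=np.mgrid[:384,:512]; d=s["depth"].ravel(); r=np.linalg.inv(s["K"])@np.c_[u.ravel(),v.ravel(),np.ones(d.size)].T*d
    P=np.linalg.inv(s["extrinsics"])@np.vstack([r[0],-r[1],-r[2],np.ones(d.size)]); P=P[:3].T; P[d==0]=9e9; return P
E
python3 - <<'E'
from h import *
from scipy.spatial.transform import Rotation as R
s=arm.snapshot("scene");o=arm.observe();P=cloud(s)
L=R.from_quat(o["eef_rot"]).inv().apply(P-o["ee_pos"])
Q=L[(abs(L[:,0])<45)&(abs(L[:,1])<60)&(L[:,2]>-40)&(L[:,2]<45)]
for z in range(-40,45,6):
    q=Q[(Q[:,2]>=z)&(Q[:,2]<z+6)]
    if len(q): print(z,len(q),"x",q[:,0].min().round(),q[:,0].max().round(),"y",q[:,1].min().round(),q[:,1].max().round())
O=np.array([470.5,-219.]);u=np.array([.666,-.746]);n=np.array([.746,.666])
for nm in("scene","top"):
    P=cloud(arm.snapshot(nm)); r=(P[:,:2]-O)@u; t=(P[:,:2]-O)@n
    for a in range(-30,110,10):
        m=(r>=a)&(r<a+10)&(abs(t)<18)&(P[:,2]>86)&(P[:,2]<150)
        if m.any(): print(nm,a,m.sum(),"n",t[m].min().round(),np.median(t[m]).round(1),t[m].max().round(),"z",np.percentile(P[m,2],[10,50,90]).round())
E
```

```text
-40 22 x -13.0 5.0 y -11.0 10.0
-34 22 x -13.0 8.0 y -10.0 10.0
-28 19 x -13.0 11.0 y -10.0 7.0
-22 22 x -15.0 13.0 y -9.0 8.0
-16 24 x -13.0 12.0 y -9.0 8.0
-10 19 x -14.0 10.0 y -9.0 7.0
-4 11 x -12.0 3.0 y -9.0 8.0
scene -30 16 n -7.0 -0.3 5.0 z [114. 120. 126.]
scene -20 21 n -10.0 4.1 7.0 z [116. 121. 127.]
scene -10 15 n -7.0 2.6 8.0 z [115. 122. 125.]
scene 0 17 n -9.0 2.8 8.0 z [117. 119. 123.]
scene 10 13 n -5.0 2.8 8.0 z [114. 118. 121.]
scene 20 14 n -3.0 3.2 9.0 z [112. 118. 120.]
scene 30 17 n -10.0 2.0 9.0 z [109. 114. 117.]
scene 40 12 n -5.0 4.7 8.0 z [108. 113. 116.]
scene 50 10 n -9.0 1.6 9.0 z [107. 110. 114.]
scene 60 7 n -2.0 2.3 7.0 z [103. 105. 109.]
scene 70 6 n -3.0 1.3 4.0 z [104. 105. 106.]
scene 80 9 n -3.0 3.2 7.0 z [ 98. 102. 105.]
scene 90 18 n -12.0 3.3 13.0 z [ 91. 101. 104.]
scene 100 40 n -15.0 2.7 16.0 z [ 93. 100. 107.]
top -30 6 n -5.0 -1.1 3.0 z [119. 121. 122.]
top -20 41 n -11.0 -1.3 7.0 z [120. 125. 127.]
top -10 40 n -11.0 -1.1 7.0 z [120. 124. 126.]
top 0 42 n -9.0 -0.3 7.0 z [119. 122. 125.]
top 10 38 n -9.0 -0.3 7.0 z [117. 120. 123.]
top 20 38 n -9.0 -0.2 7.0 z [115. 118. 121.]
top 30 38 n -9.0 -0.1 8.0 z [112. 116. 119.]
top 40 40 n -9.0 0.5 8.0 z [110. 115. 117.]
top 50 35 n -9.0 -0.8 8.0 z [109. 113. 116.]
top 60 18 n -4.0 -0.1 4.0 z [106. 108. 110.]
top 70 18 n -4.0 -0.1 4.0 z [104. 106. 109.]
top 80 19 n -4.0 0.5 4.0 z [103. 104. 107.]
top 90 24 n -11.0 -0.0 12.0 z [ 98. 102. 104.]
top 100 70 n -15.0 0.9 16.0 z [ 96. 103. 107.]
```

With the gripper shut, the fingertips end at about the TCP rather than 22 mm ahead of it. That explains the 23 mm gap: nothing slipped, and the tip is still on top of the grip line. I return and press about 20 mm lower.

arm_command([
  [1,-0.1,-0.45,0,0,0,0],
  [1,-0.1,-0.45,0,0,0,0],
  [1,-0.1,-0.45,0,0,0,0],
  [1,-0.1,-0.45,0,0,0,0],
  [1,-0.1,-0.45,0,0,0,0],
  [1,-0.1,-0.45,0,0,0,0],
  [1,-0.1,-0.49,0,0,0,0],
  [1,0,0,-0.6,0,0,0],
  [1,0,0,-0.6,0,0,0],
  [1,0,0,-0.6,0,0,0],
  [1,0,0,-0.6,0,0,0],
  [1,0,0,-0.4,0,0,0],
  [1,0,0,-0.2,0,0,0],
  [1,0,0,0,0,0,0],
])

```text
time_s: 17.0
ee_pos: [473.8, -222.1, 137.3]
eef_rot: [0.907, -0.42, -0.001, -0.0]
force: [-0.1, -0.2, -1.0]
grip_width: 0.6
```

arm_command([
  [1,0,0,-0.15,0,0,0],
  [1,0,0,-0.1,0,0,0],
  [1,0,0,-0.08,0,0,0],
  [1,0,0,-0.08,0,0,0],
  [1,0,0,-0.06,0,0,0],
  [1,0,0,-0.05,0,0,0],
  [1,0,0,-0.04,0,0,0],
  [1,0,0,0,0,0,0],
])

```text
time_s: 17.8
ee_pos: [474.5, -222.3, 110.2]
eef_rot: [0.907, -0.42, -0.0, -0.0]
force: [-0.6, 0.2, 0.7]
grip_width: 0.3
```

arm_command([
  [1,0,0,-0.04,0,0,0],
  [1,0,0,-0.04,0,0,0],
  [1,0,0,-0.04,0,0,0],
  [1,0,0,0,0,0,0],
])

```text
time_s: 18.2
ee_pos: [474.6, -222.4, 104.1]
eef_rot: [0.907, -0.42, -0.0, -0.0]
force: [-1.1, -0.0, -0.6]
grip_width: 0.4
```

arm_command([
  [1,0,0,-0.03,0,0,0],
  [1,0,0,-0.03,0,0,0],
  [1,0,0,0,0,0,0],
  [1,0,0,0,0,0,0],
])

```text
time_s: 18.6
ee_pos: [474.8, -222.6, 102.5]
eef_rot: [0.907, -0.42, 0.0, 0.0]
force: [-2.9, 1.9, 12.8]
grip_width: 0.6
```

The lever is against its stop at about 13 N. I rise straight up, move clear and check.

arm_command([
  [1,0,0,0.2,0,0,0],
  [1,0,0,0.6,0,0,0],
  [1,0,0,0.9,0,0,0],
  [1,0,0,0.9,0,0,0],
  [1,0,0,0.9,0,0,0],
  [1,0,0,0.4,0,0,0],
  [1,0.2,0.7,0,0,0,0],
  [1,0.2,0.7,0,0,0,0],
  [1,0.2,0.7,0,0,0,0],
  [1,0.1,0.7,0,0,0,0],
  [1,0,0.5,0,0,0,0],
  [1,0,0,0,0,0,0],
  [1,0,0,0,0,0,0],
])

```text
time_s: 19.9
ee_pos: [509.9, -57.5, 296.7]
eef_rot: [0.908, -0.42, 0.001, 0.0]
force: [0.2, 0.3, 0.6]
grip_width: 0.6
```

```bash
python3 - <<'E'
from h import *
O=np.array([470.5,-219.]);u=np.array([.666,-.746]);n=np.array([.746,.666])
for nm in("top","scene"):
    s=arm.snapshot(nm)
    for l in("pin_top","lever_end","blank","offcut","wax_tin","tape_measure","bud_vase"):
        print(nm,l,[(np.round(r["centre"]).tolist(),round(float(r["conf"]),2)) for r in arm.place_of(s,l)[:2]])
    P=cloud(s); r=(P[:,:2]-O)@u; t=(P[:,:2]-O)@n
    for a in(-20,0,20,40):
        m=(r>=a)&(r<a+20)&(abs(t)<6)&(P[:,2]>60)&(P[:,2]<150); print(a,np.percentile(P[m,2],[10,50,90]).round())
    cv2.imwrite("pics/l_%s.png"%nm,cv2.convertScaleAbs(cv2.resize(s["color"][140:250,240:370],None,fx=3,fy=3),alpha=1.3))
cv2.imwrite("pics/l.png",np.hstack([cv2.imread("pics/l_%s.png"%x) for x in("top","scene")]))
print(arm.observe()["ee_pos"],arm.observe()["force"])
E
```

```text
top pin_top [([572.0, -334.0, 124.0], 0.65)]
top lever_end [([462.0, -209.0, 94.0], 0.85)]
top blank [([539.0, -300.0, 16.0], 0.73)]
top offcut [([574.0, -170.0, 19.0], 0.58)]
top wax_tin [([734.0, -112.0, 3.0], 0.86), ([575.0, -336.0, 122.0], 0.19)]
top tape_measure [([751.0, -258.0, 3.0], 0.7)]
top bud_vase [([380.0, 78.0, 2.0], 0.88), ([720.0, -38.0, 28.0], 0.63)]
-20 [100. 103. 106.]
0 [102. 104. 105.]
20 [102. 104. 105.]
40 [101. 103. 105.]
scene pin_top [([570.0, -329.0, 123.0], 0.86)]
scene lever_end [([459.0, -207.0, 97.0], 0.55)]
scene blank [([539.0, -298.0, 20.0], 0.69)]
scene offcut [([571.0, -172.0, 22.0], 0.59)]
scene wax_tin [([733.0, -112.0, 1.0], 0.6)]
scene tape_measure [([754.0, -256.0, 0.0], 0.86)]
scene bud_vase [([721.0, -34.0, 26.0], 0.83), ([377.0, 72.0, 3.0], 0.78)]
-20 [ 77. 100. 104.]
0 [ 92. 103. 105.]
20 [ 77. 101. 104.]
40 [ 78. 101. 105.]
[509.57969321 -57.37621317 296.42461128] [ 0.32641536 -0.30133477  0.36682241]
```

View pics/l.png

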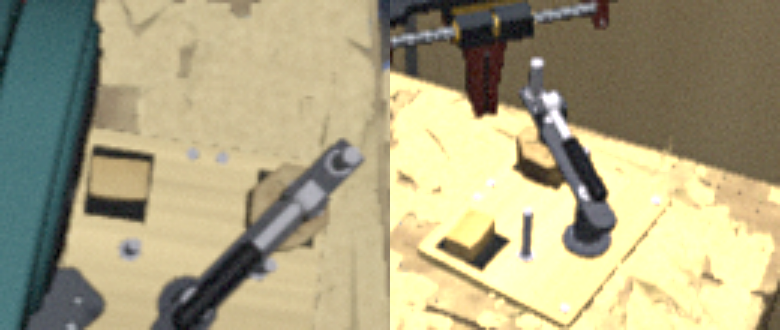

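The lever is level (grip top at 104 mm along its length, end at z of about 95), the strap is at its stop over the blank, nothing else has moved, and the arm is clear. I hand the job in.

```bash
python3 -c "
from bench import arm
print(arm.job_done())"
```

```text
the job is handed in; nothing more can be done
None
```

The blank is clamped and the job is handed in, with the arm clear at about 20 s on the robot's clock. I pushed the strap by its pin to its stop over the right nest, where about 9 N of contact showed it had arrived. Then I pressed the cam lever down until it met its stop at about 13 N.

**Last checks:**
- **Lever and strap:** depth puts the grip top at 103–104 mm along its length (104 mm when fully down). The strap is at its stop over the blank, with the pin at about (571,-331).
- **Other objects:** the blank, offcut, tin, tape measure and vase were all found within about 5 mm of where they started, which is within the measuring error.
- **Not measured:** I couldn't measure the pad's force on the blank directly. It follows only from the lever being fully down.

**What disagreed:** with the gripper shut, the fingertips end at about the TCP, not 22 mm ahead of it as given. My first press therefore left the lever about 0.2 rad short. I mistook that for a slip off the grip, found the cause with a depth measurement, and pressed again about 20 mm lower.

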